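# Wedge the cradle's sprung catch and take out the clock movement

## Robot

A 6-joint arm with a two-finger parallel gripper is mounted at the origin on the work surface. World frame = base frame: x ahead of the robot, y to its left, z up, the work surface at z = 0. Lengths are in m, angles in rad, forces in N, time in s.
With the tool pointing down it reaches from about 0.35 to 0.775 m from the base axis. Payload 7.3 kg.
Tool frame: the origin (TCP) lies at the centre of the arm's flange, where the gripper is bolted on; the fingertips stand 178 mm ahead of it and the grasp point (between the pads) lies 159 mm ahead of it; z points along the fingers, y is the line along which they close (so a half turn about z gives the same grasp; the last joint's range is limited). The gripper opens to 92 mm and grips with 3 to 60 N. Pads are 19 mm wide; open, the fingers measure 130 mm over their backs; the gripper's body (75 mm by 190 mm) begins 47 mm behind the grasp point.
Start: joints at [-1.406, 0.342, 1.524, -0, 1.275, -0.146], TCP at [0.161, -0.5, 0.405] pointing down, gripper open.
Joint ranges: [-2.53, 2.53], [-0.77, 2.02], [0.04, 2.7], [-1, 4.14], [0.28, 2.66], [-3.11, 3.11]. Speed limits (rad/s): [2.57, 2.57, 3.14, 3.14, 3.14, 3.14].

## Interface

Orientations are given as [roll, pitch, yaw] about the fixed x, y, z axes, in that order (R = Rz(yaw) Ry(pitch) Rx(roll)).
In Python, from cell import robot, read_camera gives the robot as it stands (robot), with the cameras as plain functions.
- The arm moves only by the tool shift_gripper, called after "Request:" by a JSON object that holds its "fn" and its "kwargs", one argument or row to a line. Schema: {"type":"object","properties":{"offsets":{"type":"string"},"aperture":{"type":"number"},"grip_force":{"type":"number"},"only":{"type":"string"},"quiet":{"type":"boolean"},"lines":{"type":"string"}},"required":["offsets"],"additionalProperties":false}. offsets is a string of 1 to 8 rows, parted by a bar, with the numbers parted by commas; each row has 6 numbers: dx, dy, dz in m, then a rotation vector rx, ry, rz in rad; each row shifts and turns the commanded pose from where the row before left it, along the tool's axes as they then stand; what a row does not reach is not made up. A row lasts 1/12 s, in which the tool goes at most 0.0417 m and 0.125 rad, less where a joint would pass 70% of its speed; a pose out of reach is approached as far as the arm can. aperture is the finger opening in m, set as the call begins (left out keeps the last). The fingers move at their own pace and stop on an object; grip_force is the grip in N (left out, the last holds). Time passes only in rows, so rows that do not move let the fingers close. The tool returns the time, the measured TCP pose, the force, the opening and the grip force at its end. only (a regular expression) keeps the lines of the reply that match it, lines (a string "A,B") keeps lines A to B, and quiet returns only ok. Input that does not fit is refused with a message, and nothing moves.
- robot.observe(): the state, without advancing time (a new reading comes with each control period).
- read_camera(name): name is "side" or "top"; returns a dict with "image" (420x560x3 uint8, red, green, blue), "fx", "fy", "cx", "cy" (pixels), "pose" (4x4, takes a point from camera to world coordinates). Camera axes: x right, y down, z forward; pixel columns grow to the right and rows downward; lengths in m; the calibration is good to about 2 mm. A picture is of the moment at which its call begins. There is no depth.
- robot.hand_in(): hands the job in; it is judged then, once.
The state is a dict: "time": time; "qpos": joint angles; "qvel": joint speeds; "joint_efforts": joint torques, N m; "tool_pos": TCP position; "tool_rot": TCP orientation; "contact_force": force on the tool from outside, world axes, zero at the start; "torque": the same for the moment, N m; "opening": finger opening in m; "grip_force": force on a finger pad.
Only numpy, scipy, OpenCV 4.12 (cv2) and the standard library are available. Lean on these libraries where they do the work, as an engineer would, in place of code of your own. Each camera call takes 0.05 s, during which the arm holds its last target. There are 200 camera calls.

## Task

The clock movement is locked in its holding cradle by a sprung catch that closes by itself. Push the tapered wooden wedge into the gap between the cradle's fence and the catch post so that the catch stays fully open with nobody holding it, then lift the movement out and set it down gently, upright and square in the middle of the cork-topped stand. Leave the wedge in place holding the catch open, and do not disturb the plain wooden block or the loupe.

Things in the scene. Friction and masses are not known exactly. Their poses are not given: they have to be found in the camera images.
- cradle: Grey fixed cradle, 120 x 300 mm (x, y; y -156 to +144). Origin at bench level. z up; +x is the way the wedge is pushed in (roughly away from the robot); +y runs from the catch to the pocket. At -y a raised platform (x -46 to +46, y 0 to -129 mm), top 36 mm above the bench, carries fence and catch. Behind the catch a fixed end plate, y -136 to -148. Nothing but the movement is higher than 70 mm.
- pocket (a point): Centre of the pocket's floor, 12 mm above the bench, at x = 0, y = +63 mm of the cradle, same axes. The pocket is 86 x 126 mm (x, y), with walls 10 mm high on three sides and the platform on the fourth (-y).
- fence (a point): Middle of the foot of the fence's straight face, on the platform at x = 0, y = -50 mm of the cradle, same axes. The fence is a fixed block, x -20 to +20 mm, 15 mm thick, rising 30 mm above the platform; its face looks to -y, towards the catch post. Gap between face and post with the catch closed: 20 mm.
- post (a point): Foot of the catch's upright round steel post, on its axis at platform height, 20 mm in diameter, 33 mm tall; x = 0, y = -80 mm of the cradle when closed; moves to -y with the catch. A wedge forced between fence and post pushes it away. The spring pushes back with 2 N closed, 4.5 N open; pushing the wedge in takes about 5 to 10 N, a little more if it rubs.
- catch (a joint): Opening of the sprung catch in m: 0 closed, 0.032 at most; it slides to the cradle's -y and closes when let go. Flat steel bar carrying the post; its tongue lies over the seatboard's end, overlapping about 14 mm when closed. Clear of the pocket (fully open) at 0.018 or more; the wedge's full thickness gives 0.022.
- wedge: Hardwood wedge 170 mm long, 40 mm high, 160 g, lying flat. Origin at the centre of its underside, z up, thin tip at x = +85, tail at x = -85 mm. From tail to x = +5 it is 42 mm wide (y -21 to +21): grip there. From x = +5 the -y side slopes in to an 8 mm wide tip (y +13 to +21); the +y side is straight.
- wedge_home (a point): Where the wedge's origin belongs, within about 10 mm along x: on the platform at x = +6, y = -71 mm of the cradle, same axes; the wedge's axes along the cradle's, tip to +x, straight side along the fence. The thick part is then between fence and post, stays by itself, and about 33 mm of the tail stick out in front of the platform.
- movement: Brass clock movement on a dark wooden seatboard, 600 g, 92 mm high. Board 80 x 120 x 14 mm (x, y, z); origin at the centre of its underside, z up, y along its length (as the cradle's y at the start). Two upright brass plates, 76 mm wide in x, up to 92 mm high, outer faces at y = -23 and +23: grip across these 46 mm from above. 3 mm play round the board in the pocket.
- stand: Low plywood stand with a cork top, fixed, 130 x 170 mm (x, y), top 30 mm above the bench; origin at the centre of its underside at bench level, z up, long side along y. The movement goes on it with the seatboard's long side along the stand's long side, either way round.
- block: Plain straight block of the same wood lying near the wedge, 160 x 42 x 28 mm, origin at the centre of its underside. Not to be disturbed.
- loupe: Small black eyeglass loupe, 40 mm in diameter, 34 mm high, origin at the centre of its underside. Not to be disturbed.

How it is judged:
By the outcome, as a careful person would: the job done as asked, in the order asked, and still so for the second after the job is handed in, with the robot touching nothing.
It also fails if it takes over 54 s, if anything falls off the work surface, if the arm or the gripper's body presses on something with over 40 N, if the wrist force passes 120 N, or if a joint passes its speed limit or range.

## Working session

There is one attempt and no reset: what is moved stays moved. The work goes in short steps, Python scripts to look and compute and a tool call to move; the robot and the scene stay as the last step left them, time stands still between calls to the robot, and variables do not carry over. Pictures are saved under pics/ and viewed, at most 10 in all, crops included, and the job is handed in when it is done.

```bash
ls; mkdir -p pics
```

Run:
```python
from cell import robot, read_camera
import cv2,numpy as np,pickle
for n in("side","top"):
    c=read_camera(n); pickle.dump(c,open(f'{n}0.pkl','wb'))
    cv2.imwrite(f'pics/{n}0.png',c["image"][:,:,::-1]); print(n,c["fx"],c["fy"],c["cx"],c["cy"]);print(np.round(c["pose"],4))
print(robot.observe())
```

```text
cell.py
pics
side 396.93932482805116 396.93932482805116 280.8802460054638 211.4886451024708
[[-0.8653 -0.3294  0.3779  0.2516]
 [-0.5011  0.5485 -0.6694  0.5604]
 [ 0.0132 -0.7685 -0.6397  0.5911]
 [ 0.      0.      0.      1.    ]]
top 428.0212522526522 428.0212522526522 280.92359209670997 211.1408011286586
[[-0.012  -0.9909  0.1338  0.4207]
 [-0.9999  0.0131  0.007  -0.0183]
 [-0.0087 -0.1337 -0.991   1.0744]
 [ 0.      0.      0.      1.    ]]
{'time': 0.1, 'qpos': array([-1.40599154e+00,  3.42630213e-01,  1.52486585e+00, -2.78155227e-06,
        1.27540957e+00, -1.46008904e-01]), 'qvel': array([ 0.00041002, -0.00162765, -0.00312282,  0.00076184, -0.00257941,
       -0.00122453]), 'joint_efforts': array([ 1.78805050e-03, -4.32003558e+01, -2.44694084e+01,  7.18938396e-02,
        5.26108558e-02, -5.86471697e-05]), 'tool_pos': array([ 0.16056082, -0.4997304 ,  0.40414558]), 'tool_rot': array([-3.14029325e+00, -1.88395055e-04,  3.10814382e-01]), 'contact_force': array([ 1.174997  , -0.15639693,  0.65955119]), 'torque': array([ 0.0353269 , -0.02391186,  0.06253561]), 'grip_force': 0.0, 'opening': 0.09179199456262009}
```

View pics/top0.png

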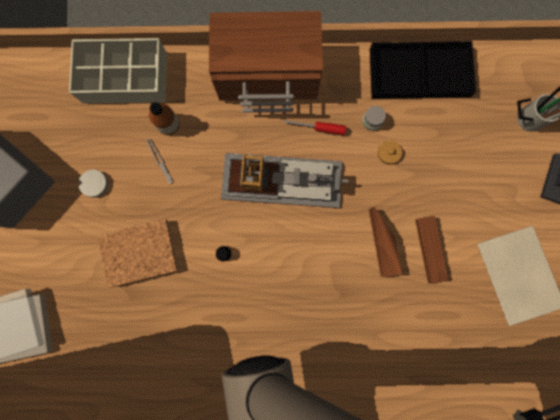

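View pics/side0.png

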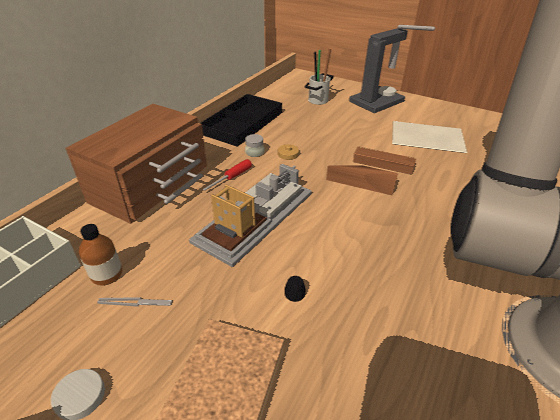

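Top: the cradle spans px (222–343, 153–207) with the movement at (252,175) and the post/fence to the right. The wedge is at (386,243) with its tip up, and the block at (432,250). The cork stand is at (138,253) and the loupe at (224,254). Side: wedge (362,178), movement (233,213), cradle (250,215), stand corner (285,345). Next, enlarged crops.

Create h.py:
```python
import numpy as np,cv2,pickle
def ray(c,p):
    d=c["pose"][:3,:3]@np.array([(p[0]-c["cx"])/c["fx"],(p[1]-c["cy"])/c["fy"],1.]); return c["pose"][:3,3],d/np.linalg.norm(d)
def onz(c,p,z):
    o,d=ray(c,p); return o+d*(z-o[2])/d[2]
def tri(c1,p1,c2,p2):
    o1,d1=ray(c1,p1);o2,d2=ray(c2,p2)
    s=np.linalg.lstsq(np.c_[d1,-d2],o2-o1,rcond=None)[0]; a,b=o1+s[0]*d1,o2+s[1]*d2
    return (a+b)/2,np.linalg.norm(a-b)
def proj(c,P):
    q=c["pose"][:3,:3].T@(np.array(P)-c["pose"][:3,3]); return np.array([c["cx"]+c["fx"]*q[0]/q[2],c["cy"]+c["fy"]*q[1]/q[2]])
def crop(c,x0,y0,x1,y1,k,name):
    im=cv2.resize(c["image"][y0:y1,x0:x1,::-1],None,fx=k,fy=k,interpolation=cv2.INTER_CUBIC)
    for x in range(-(-x0//10)*10,x1,10):
        cv2.line(im,((x-x0)*k,0),((x-x0)*k,6),(0,255,0),1)
        if x%20==0: cv2.putText(im,str(x),((x-x0)*k,16),0,.35,(0,255,0),1)
    for y in range(-(-y0//10)*10,y1,10):
        cv2.line(im,(0,(y-y0)*k),(6,(y-y0)*k),(0,255,0),1)
        if y%20==0: cv2.putText(im,str(y),(8,(y-y0)*k+4),0,.35,(0,255,0),1)
    cv2.imwrite(name,im)
```

Run:
```python
from h import *
t=pickle.load(open('top0.pkl','rb'));s=pickle.load(open('side0.pkl','rb'))
crop(t,215,145,415,285,4,'pics/t1.png'); crop(s,185,130,405,270,3,'pics/s1.png')
# wood masks, stand mask stats
for n,c in(("t",t),("s",s)):
    hsv=cv2.cvtColor(c["image"],cv2.COLOR_RGB2HSV)
    for q in ([(386,243),(432,250),(138,253),(400,200),(350,178)] if n=="t" else [(362,178),(385,160),(240,370),(330,220)]):
        print(n,q,hsv[q[1],q[0]])
```

```text
t (386, 243) [ 11 173 125]
t (432, 250) [ 10 170 114]
t (138, 253) [ 13 146 162]
t (400, 200) [ 14 142 172]
t (350, 178) [ 14 151  76]
s (362, 178) [ 11 148 133]
s (385, 160) [ 12 148 150]
s (240, 370) [ 13 126 186]
s (330, 220) [ 14 126 194]
```

View pics/t1.png

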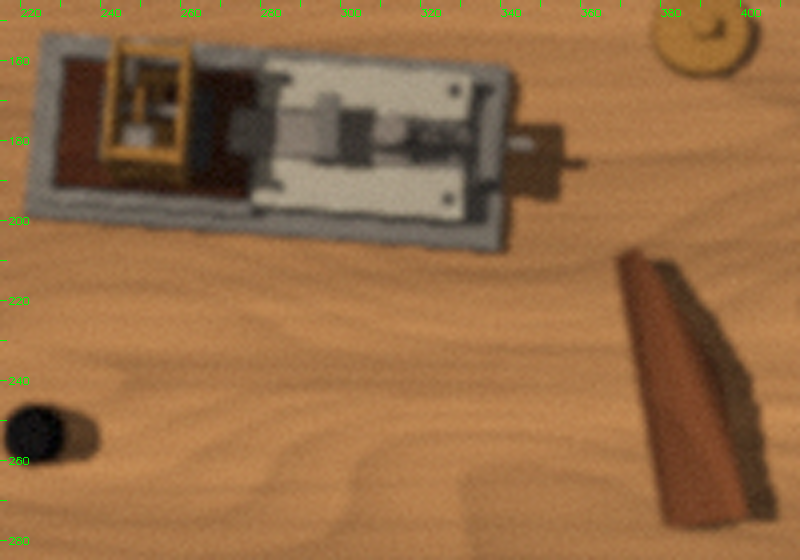

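View pics/s1.png

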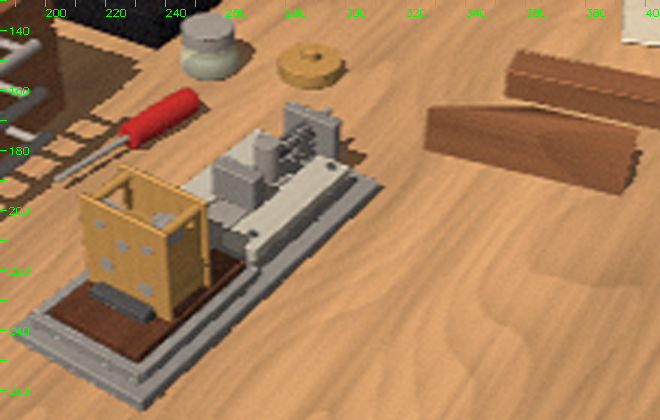

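The top crop shows: cradle base corners ≈(225,154), (342,162), (341,208), (221,199); white platform corners ≈(281,159.5), (333,163), (331,200.5), (278,197); wedge tip (372,208), tail (381–401,276). The side crop shows the platform's front corners at (268,217) and (302,186), and the wedge's top edge from (328,166) to (397,173). Next I measure with masks.

Run:
```python
from h import *
t=pickle.load(open('top0.pkl','rb'));s=pickle.load(open('side0.pkl','rb'))
def mask(c,f,roi,name):
    x0,y0,x1,y1=roi; im=cv2.resize(c["image"][y0:y1,x0:x1],None,fx=4,fy=4,interpolation=cv2.INTER_CUBIC)
    m=f(im.astype(int),cv2.cvtColor(im,cv2.COLOR_RGB2HSV).astype(int)).astype(np.uint8)*255
    m=cv2.morphologyEx(m,cv2.MORPH_OPEN,np.ones((5,5))); m=cv2.morphologyEx(m,cv2.MORPH_CLOSE,np.ones((9,9)))
    k=max(cv2.findContours(m,0,1)[0],key=cv2.contourArea)
    toimg=lambda p:(np.array(p,float)+.5)/4-.5+[x0,y0]
    h=cv2.convexHull(k); ap=cv2.approxPolyDP(h,6,True)[:,0]; r=cv2.minAreaRect(k)
    vis=im[:,:,::-1].copy(); cv2.drawContours(vis,[k],-1,(0,255,0),1); cv2.polylines(vis,[ap.reshape(-1,1,2)],True,(255,0,0),1)
    print(name,"poly",np.round(toimg(ap),1).tolist(),"rect",np.round(toimg(cv2.boxPoints(r)),1).tolist(), "cen",toimg(r[0]))
    return vis
wood=lambda i,h:(i[...,0]*100>i[...,1]*165)&(i[...,0]>75)
white=lambda i,h:(h[...,1]<75)&(h[...,2]>135)
board=lambda i,h:(h[...,0]<12)&(h[...,2]<95)&(h[...,1]>130)
grey=lambda i,h:h[...,1]<75
brass=lambda i,h:(h[...,1]>170)&(h[...,2]>110)
V=[mask(t,wood,(355,195,408,285),'wedge'),mask(t,white,(262,150,345,210),'plat'),mask(t,grey,(212,145,352,215),'base'),mask(t,brass,(235,148,270,195),'brass'),mask(s,wood,(320,158,402,200),'wedgeS'),
   mask(s,brass,(205,180,262,240),'brassS')]
g=cv2.resize(t["image"][205:300,85:190,::-1],None,fx=4,fy=4,interpolation=cv2.INTER_CUBIC);V.append(g)
H=600;can=np.zeros((1200,1600,3),np.uint8);pos=[(0,0),(220,0),(560,0),(1130,0),(0,400),(340,400),(600,400)]
for v,(x,y) in zip(V,pos): can[y:y+v.shape[0],x:x+v.shape[1]]=v
cv2.imwrite('pics/m1.png',cv2.resize(can[:800,:1300],(800,492),interpolation=cv2.INTER_AREA))
```

```text
wedge poly [[372.4, 207.6], [377.9, 211.4], [388.9, 230.1], [396.6, 249.4], [400.6, 273.6], [382.4, 275.6], [380.4, 272.1], [369.4, 210.4]] rect [[368.1, 208.4], [388.5, 204.5], [401.8, 273.8], [381.4, 277.7]] cen [384.96772385 241.10716629]
plat poly [[278.1, 193.4], [284.4, 184.1], [328.9, 187.1], [329.9, 189.6], [328.9, 198.9], [283.6, 195.9]] rect [[278.0, 195.6], [278.8, 183.6], [330.4, 187.1], [329.6, 199.2]] cen [304.18436432 191.37517548]
base poly [[225.4, 154.4], [340.9, 161.9], [347.1, 181.6], [339.4, 205.9], [222.1, 198.1]] rect [[221.1, 198.6], [224.4, 152.9], [348.6, 161.8], [345.2, 207.6]] cen [284.81946564 180.24748993]
brass poly [[252.4, 182.6], [257.9, 183.6], [255.1, 184.9]] rect [[252.1, 184.5], [252.5, 181.9], [258.0, 182.6], [257.7, 185.2]] cen [255.06714058 183.55895233]Traceback (most recent call last):
  File "<stdin>", line 18, in <module>
  File "<stdin>", line 7, in mask
ValueError: max() iterable argument is empty
```

Run:
```python
from h import *
t=pickle.load(open('top0.pkl','rb'));s=pickle.load(open('side0.pkl','rb'))
P={'platA(x-,y0)':((278,197.5),(267.8,214)),'platB(x-,y-129)':((330.8,200.8),(301.7,185.3)),
'brass y+x+':((243.3,155),(211.7,195.3)),'brass y-x+':((262.5,155.8),(225.7,186)),'brass y-x-':((261.8,185.8),(254,197.7)),'brass y+x-':((240.8,184.3),(240,207.7)),
'wedge tip':((371.5,208),(328.3,166)),'wedge tailR':((401,273.5),(397,173.3)),
'base y+x-':((221.5,199),(234,266)),'base y-x-':((341.3,208),(312,192))}
for k,(a,b) in P.items():
    p,e=tri(t,a,s,b); print(k,np.round(p,4),'gap',round(e*1000,1))
for z in(0,.006,.012):
    q=[onz(t,p,z) for p in((225,153.8),(342,161.8),(341.3,208),(221.4,198.8))]
    print(z,'base',[np.round(x[:2],4).tolist() for x in q],[round(np.linalg.norm(q[i]-q[i-1]),4) for i in range(4)])
q=[onz(t,p,.036) for p in((281.3,159.5),(333,163),(330.8,200.5),(278,197))]
print('plat',[np.round(x[:2],4).tolist() for x in q],[round(np.linalg.norm(q[i]-q[i-1]),4) for i in range(4)])
q=[onz(t,p,z) for p,z in(((370.0,210.5),0.),((381.6,276),0.),((401,274),.04),((374.5,207.5),.04))]
print('wedge',[np.round(x[:2],4).tolist() for x in q],[round(np.linalg.norm(q[i]-q[i-1]),4) for i in range(4)])
c=np.hstack([cv2.resize(a["image"][y0:y1,x0:x1,::-1],(400,360),interpolation=cv2.INTER_CUBIC) for a,x0,y0,x1,y1 in((t,90,207,190,297),(s,150,310,300,420+0))])
cv2.imwrite('pics/st.png',c)
```

```text
platA(x-,y0) [ 0.5984 -0.0028  0.0326] gap 6.5
platB(x-,y-129) [ 0.5863 -0.1335  0.0335] gap 2.1
brass y+x+ [0.6862 0.0752 0.101 ] gap 1.0
brass y-x+ [0.6846 0.0304 0.0969] gap 0.7
brass y-x- [0.6129 0.0324 0.0959] gap 0.0
brass y+x- [0.615  0.0802 0.1025] gap 1.8
wedge tip [ 0.5645 -0.2317  0.041 ] gap 1.2
wedge tailR [ 0.4062 -0.2966  0.0368] gap 0.5
base y+x- [0.5967 0.139  0.0019] gap 4.2
base y-x- [ 5.722e-01 -1.636e-01 -2.000e-04] gap 0.8
0 base [[0.7171, 0.1319], [0.6916, -0.1692], [0.5718, -0.1637], [0.5995, 0.1405]] [np.float64(0.1179), np.float64(0.3022), np.float64(0.12), np.float64(0.3054)]
0.006 base [[0.7154, 0.1311], [0.6901, -0.1683], [0.5709, -0.1629], [0.5985, 0.1396]] [np.float64(0.1173), np.float64(0.3005), np.float64(0.1193), np.float64(0.3037)]
0.012 base [[0.7138, 0.1302], [0.6886, -0.1675], [0.5701, -0.162], [0.5975, 0.1387]] [np.float64(0.1166), np.float64(0.2988), np.float64(0.1186), np.float64(0.302)]
plat [[0.6906, -0.0134], [0.6798, -0.1417], [0.5856, -0.1336], [0.5961, -0.0042]] [np.float64(0.0949), np.float64(0.1287), np.float64(0.0945), np.float64(0.1299)]
wedge [[0.5644, -0.236], [0.4004, -0.2581], [0.4053, -0.2956], [0.5663, -0.2391]] [np.float64(0.0402), np.float64(0.1656), np.float64(0.055), np.float64(0.1706)]
```

View pics/st.png

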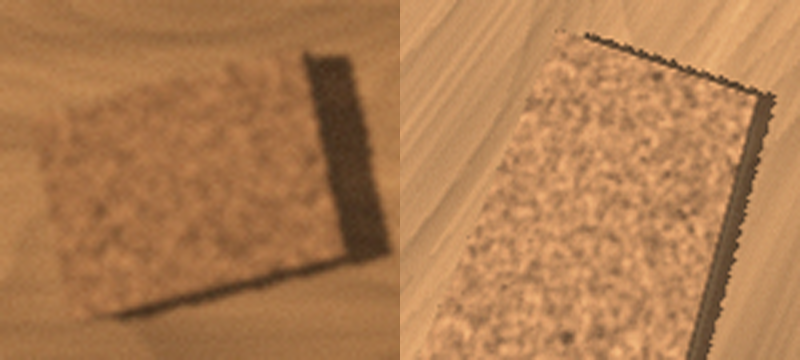

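The stand crop shows cork-top corners in the top view at ≈(100,242), (166.3,221.3), (176.3,272), (110,286.5). In the side view two corners are at ≈(284,339) and (208,319). Platform, base and movement agree to about 2 mm in both size and height.

Create g.py:
```python
from cell import robot, read_camera
from h import *
C=np.array([.644,-.009]);CY=-.085
def cr(x,y): return C+[x*np.cos(CY)-y*np.sin(CY),x*np.sin(CY)+y*np.cos(CY)]
def to(xy,z,yaw):
    "delta in tool axes (after turning) to TCP goal"
    o=robot.observe();p=o["tool_pos"];w=o["tool_rot"][2];turn=(w-yaw+np.pi/2)%np.pi-np.pi/2
    d=np.r_[xy,z]-p;y=w-turn;c,s=np.cos(y),np.sin(y)
    print('goal',np.round([*xy,z,yaw],4),'turn rz',round(turn,4),'then d',np.round([c*d[0]+s*d[1],s*d[0]-c*d[1],-d[2]],4))
```

Run:
```python
from g import *
t=pickle.load(open('top0.pkl','rb'));s=pickle.load(open('side0.pkl','rb'))
q=[onz(t,p,.03)[:2] for p in((100,242),(166.3,221.3),(176.3,272),(110,286.5))]
print('stand',np.round(q,4).tolist(),np.round(np.mean(q,0),4),[round(np.linalg.norm(q[i]-q[i-1]),4) for i in range(4)])
for i,j in((0,1),(3,2)): e=q[i]-q[j];print('yaw',np.arctan2(-e[0],e[1]))
for i,j in((1,2),(0,3)): e=q[i]-q[j];print('yaw',np.arctan2(e[1],e[0]))
print(tri(t,(176.3,272),s,(284,339)),tri(t,(166.3,221.3),s,(208,319.5)),tri(t,(166.3,221.3),s,(284,339)))
for n,p in(('blk',[(417,218),(425,284)]),('loupe',[(224,254)])): print(n,[np.round(onz(t,a,.02),3) for a in p])
for n,P in(('pocket c',[*cr(0,.063),.012]),): print(n,P,proj(t,P))
to(np.array([.4358,-.2728]),.30,.134)
```

```text
stand [[0.4914, 0.4328], [0.5402, 0.2714], [0.4164, 0.2442], [0.3837, 0.4038]] [0.4579 0.338 ] [np.float64(0.1115), np.float64(0.1687), np.float64(0.1268), np.float64(0.1629)]
yaw 0.2939268740704229
yaw 0.20227791830371444
yaw 0.21629637728669857
yaw 0.26316998908233386
(array([0.41799928, 0.24492307, 0.02948684]), np.float64(0.003414509453525263)) (array([0.54440497, 0.27467536, 0.02583801]), np.float64(0.008330748828987943)) (array([0.48012999, 0.25470358, 0.03326844]), np.float64(0.12166191640401518))
blk [array([ 0.542, -0.347,  0.02 ]), array([ 0.38 , -0.358,  0.02 ])]
loupe [array([0.459, 0.13 , 0.02 ])]
pocket c [np.float64(0.6493485540165522), np.float64(0.0537725494936443), 0.012] [255.03153034 178.13483153]
goal [ 0.4358 -0.2728  0.3     0.134 ] turn rz 0.1768 then d [ 0.3031 -0.1881  0.1041]
```

Request:
{"fn": "shift_gripper", "kwargs": {
  "offsets": "0.02,0,0,0,0,0.0884 | 0.0283,-0.0188,0.01,0,0,0.0884 | 0.0303,-0.0188,0.0104,0,0,0 | 0.0303,-0.0188,0.0104,0,0,0 | 0.0303,-0.0188,0.0104,0,0,0 | 0.0303,-0.0188,0.0104,0,0,0 | 0.0303,-0.0188,0.0104,0,0,0 | 0.0303,-0.0188,0.0104,0,0,0",
  "aperture": 0.066
}}

```text
time: 0.77
tool_pos: [0.3692, -0.3317, 0.3317]
tool_rot: [-3.141, 0.0, 0.134]
contact_force: [-0.1, -0.3, -0.4]
opening: 0.0662
grip_force: 0.0
```

```bash
python3 -c "
from g import *
to(np.array([.4358,-.2728]),.30,.134)"
```

```text
goal [ 0.4358 -0.2728  0.3     0.134 ] turn rz -0.0002 then d [ 0.0739 -0.0494  0.0317]
```

Request:
{"fn": "shift_gripper", "kwargs": {
  "offsets": "0.0246,-0.0165,0.0106,0,0,0 | 0.0246,-0.0165,0.0106,0,0,0 | 0.0246,-0.0165,0.0106,0,0,0 | 0,0,0.035,0,0,0 | 0,0,0.035,0,0,0 | 0,0,0.032,0,0,0 | 0,0,0.014,0,0,0 | 0,0,0,0,0,0"
}}

```text
time: 1.43
tool_pos: [0.4336, -0.2731, 0.1809]
tool_rot: [-3.136, 0.005, 0.134]
contact_force: [-0.8, 1.1, 0.4]
opening: 0.0657
grip_force: 0.0
```

```bash
python3 -c "
from g import *
to(np.array([.4358,-.2728]),.184,.134)
t=read_camera('top');s=read_camera('side');crop(s,290,80,450,240,4,'pics/a.png')"
```

```text
goal [ 0.4358 -0.2728  0.184   0.134 ] turn rz 0.0003 then d [ 0.0022 -0.     -0.0031]
```

View pics/a.png

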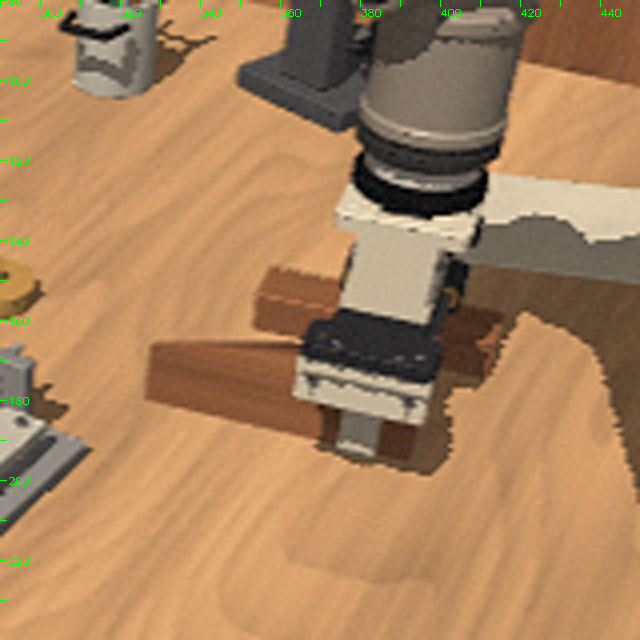

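The fingers straddle the wedge's tail at ≈(378,190), with the block clear behind. Closing.

Request:
{"fn": "shift_gripper", "kwargs": {
  "offsets": "0,0,0,0,0,0 | 0,0,0,0,0,0 | 0,0,0,0,0,0 | 0,0,0,0,0,0 | 0,0,0,0,0,0 | 0,0,0,0,0,0",
  "aperture": 0.03,
  "grip_force": 40
}}

```text
time: 2.03
tool_pos: [0.4348, -0.2742, 0.1854]
tool_rot: [3.141, -0.001, 0.134]
contact_force: [-1.1, 1.5, 6.1]
opening: 0.0418
grip_force: 39.8
```

```bash
python3 -c "
from g import *
o=robot.observe();print(o['tool_pos'],o['tool_rot'])"
```

```text
[ 0.43482621 -0.27421707  0.18543096] [ 3.14068168e+00 -8.08961930e-04  1.34077860e-01]
```

Request:
{"fn": "shift_gripper", "kwargs": {
  "offsets": "0,0,-0.02,0,0,0 | 0,0,-0.03,0,0,0 | 0,0,-0.005,0,0,0.073 | 0,0,0,0,0,0.073 | 0,0,0,0,0,0.073 | 0,0,0,0,0,0"
}}

```text
time: 2.53
tool_pos: [0.4346, -0.2741, 0.2398]
tool_rot: [3.141, -0.0, -0.088]
contact_force: [-0.1, 0.8, -1.8]
opening: 0.0416
grip_force: 39.7
```

```bash
python3 -c "
from g import *
to(cr(-.176,-.073),.1854+.039,CY)
t=read_camera('top');s=read_camera('side');pickle.dump((t,s),open('ts1.pkl','wb'))"
```

```text
goal [ 0.4624 -0.0668  0.2244 -0.085 ] turn rz -0.0026 then d [ 0.0101 -0.209   0.0154]
```

Request:
{"fn": "shift_gripper", "kwargs": {
  "offsets": "-0.03,0,0,0,0,-0.0026 | 0,-0.035,0.003,0,0,0 | 0,-0.035,0.003,0,0,0 | 0,-0.035,0.003,0,0,0 | 0,-0.035,0.003,0,0,0 | 0,-0.035,0.003,0,0,0 | 0,-0.034,0,0,0,0 | 0,0,0,0,0,0"
}}

```text
time: 3.3
tool_pos: [0.4213, -0.0588, 0.2241]
tool_rot: [-3.14, 0.003, -0.076]
contact_force: [-0.7, 0.2, -1.6]
opening: 0.0419
grip_force: 39.7
```

Request:
{"fn": "shift_gripper", "kwargs": {
  "offsets": "0.02,0,0,0,0,0 | 0.019,0,0,0,0,0 | 0,0,0,0,0,0"
}}

```text
time: 3.55
tool_pos: [0.4639, -0.067, 0.225]
tool_rot: [3.14, -0.005, -0.08]
contact_force: [-0.3, -0.7, -1.2]
opening: 0.0418
grip_force: 39.7
```

```bash
python3 -c "
from g import *
to(cr(-.176,-.073),.1854+.039,CY)
t=read_camera('top');s=read_camera('side')
crop(t,280,140,380,260,5,'pics/b1.png');crop(s,210,110,370,230,5,'pics/b2.png')
a=cv2.imread('pics/b1.png');b=cv2.imread('pics/b2.png')
cv2.imwrite('pics/b.png',cv2.resize(np.hstack([a,b]),(800,369),interpolation=cv2.INTER_AREA))
pickle.dump((t,s),open('ts2.pkl','wb'))"
```

```text
goal [ 0.4624 -0.0668  0.2244 -0.085 ] turn rz 0.0054 then d [-0.0015 -0.0001  0.0006]
```

View pics/b.png

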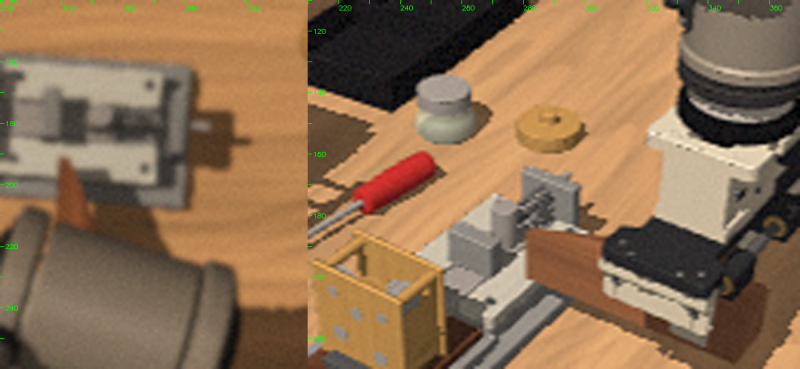

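The wedge tip is over the platform's front edge at top px ≈(300.8,191). It lies between the fence (≈293,176) and the post (≈312,175). I check this in cradle coordinates.

Run:
```python
from g import *
t,s=pickle.load(open('ts2.pkl','rb'))
def inc(p): d=p[:2]-C;c,s_=np.cos(CY),np.sin(CY);return np.round(1000*np.array([c*d[0]+s_*d[1],-s_*d[0]+c*d[1],p[2]]),1)
im=t["image"]
# red-wood columns along tip rows
for r in (192,194,196):
    row=im[r,285:325].astype(int); m=(row[:,0]*100>row[:,1]*150)&(row[:,0]-row[:,2]>40); k=285+np.where(m)[0]; print(r,k.min(),k.max(),len(k),inc(onz(t,(k.min()-.5,r),.079)),inc(onz(t,(k.max()+.5,r),.079)))
# fence / post brightness profile on row of post centre
a,b=proj(t,[*cr(0,-.05),.066]),proj(t,[*cr(0,-.07),.069]); print('exp fence face top px',a,'post edge px',b)
for r in (172,174,176): print(r,im[r,283:325].mean(1).astype(int))
```

```text
192 301 301 1 [-39.6 -52.5  79. ] [-39.4 -54.9  79. ]
194 300 302 3 [-44.6 -50.5  79. ] [-44.1 -57.6  79. ]
196 300 303 4 [-49.3 -50.8  79. ] [-48.7 -60.2  79. ]
exp fence face top px [300.3455611  176.68875563] post edge px [308.72742802 177.00264016]
172 [ 77 102 118 116 109 116 118 121 124 123 112 115 116 118 112 105 100  91
  93  98  97  98  97  94 100 116 143 157 163 161 161 163 163 159 162 161
 164 165 165 161 168 163]
174 [ 76 108 126 129 128 127 127 128 124 117 116 117 115 114 115 104  87  68
  59  61  60  57  56  57  69  84 113 134 136 133 134 130 119 110 104 108
 113 117 120 134 140 142]
176 [ 75 102 129 134 134 132 133 132 132 127 121 116 116 113 116 106  86  70
  59  60  60  60  60  61  72  99 124 134 134 132 127 131 127 104  76  72
  72  75  78  85  90  84]
```

Request:
{"fn": "shift_gripper", "kwargs": {
  "offsets": "0.01,-0.002,0.001,0,0,0.003 | 0.01,0,0,0,0,0 | 0.01,0,0,0,0,0 | 0.01,0,0,0,0,0 | 0.01,0,0,0,0,0 | 0.01,0,0,0,0,0 | 0.01,0,0,0,0,0 | 0,0,0,0,0,0"
}}

```text
time: 4.32
tool_pos: [0.5193, -0.069, 0.2171]
tool_rot: [-3.137, 0.045, -0.082]
contact_force: [-44.8, -1.2, 1.8]
opening: 0.0417
grip_force: 40.0
```

```bash
python3 -c "
from g import *
to(cr(-.043,-.071),.1854+.038,CY)"
```

```text
goal [ 0.5951 -0.0761  0.2234 -0.085 ] turn rz 0.0034 then d [ 0.0762  0.0006 -0.0063]
```

Pushing met 45 N too early. Back off the load and look.

Request:
{"fn": "shift_gripper", "kwargs": {
  "offsets": "-0.015,0,0,0,0,0 | 0,0,0,0,0,0 | 0,0,0,0,0,0"
}}

```text
time: 4.57
tool_pos: [0.5149, -0.0695, 0.2233]
tool_rot: [-3.141, 0.001, -0.085]
contact_force: [0.6, 0.3, -0.3]
opening: 0.0423
grip_force: 39.9
```

```bash
python3 -c "
from g import *
to(cr(-.043,-.071),.1854+.038,CY)
t=read_camera('top');s=read_camera('side')
crop(t,270,140,370,260,5,'pics/b1.png');crop(s,210,130,330,230,6,'pics/b2.png')
a=cv2.imread('pics/b1.png');b=cv2.imread('pics/b2.png')
cv2.imwrite('pics/c.png',cv2.resize(np.hstack([a[:400],b[:400]]),None,fx=.65,fy=.65,interpolation=cv2.INTER_AREA))
pickle.dump((t,s),open('ts3.pkl','wb'))"
```

```text
goal [ 0.5951 -0.0761  0.2234 -0.085 ] turn rz -0.0004 then d [ 0.0805 -0.0002 -0.0001]
```

View pics/c.png

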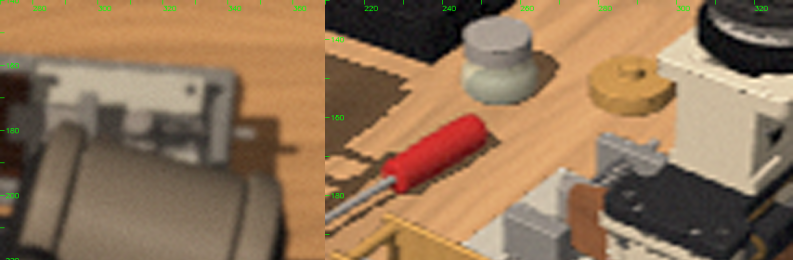

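The wedge's tip shows at side px ≈(273,178), just right of the fence block (262,183). The post is hidden behind it. I compare this with projected positions.

Run:
```python
from g import *
t,s=pickle.load(open('ts3.pkl','rb'))
for x in(.0125,0,-.01,-.02,-.03): print('tip top straight',x,proj(s,[*cr(x,-.050),.078]),'bottom',proj(s,[*cr(x,-.05),.038]))
for x in(-.02,.02):
  for y in(-.05,-.035): print('fence top',x,y,proj(s,[*cr(x,y),.066]),proj(t,[*cr(x,y),.066]))
print('post top ctr',proj(s,[*cr(0,-.08),.069]))
im=s["image"]
for r in(172,176,180,184,188,192): print(r,[tuple(int(v) for v in im[r,c]) for c in range(250,290,3)])
```

```text
tip top straight 0.0125 [261.97230277 176.95700784] bottom [262.26978676 191.17532304]
tip top straight 0 [266.42979199 178.83760132] bottom [266.60438028 193.08749886]
tip top straight -0.01 [270.03506819 180.35865018] bottom [270.10918339 194.6336184 ]
tip top straight -0.02 [273.67582262 181.89466713] bottom [273.64750226 196.19452319]
tip top straight -0.03 [277.35258157 183.44587423] bottom [277.21981997 197.77042633]
fence top -0.02 -0.05 [273.66715522 186.27111659] [299.78750419 184.84977475]
fence top -0.02 -0.035 [269.7085707  189.51104256] [293.54120201 184.4120171 ]
fence top 0.02 -0.05 [259.43675834 180.18355421] [300.90074442 168.56975989]
fence top 0.02 -0.035 [255.40352426 183.29612927] [294.68630097 168.13859412]
post top ctr [274.23120281 175.97192891]
172 [(208, 153, 104), (210, 156, 108), (218, 162, 109), (223, 169, 115), (220, 164, 111), (224, 172, 115), (213, 158, 106), (212, 156, 103), (212, 156, 108), (218, 162, 110), (134, 125, 113), (98, 93, 91), (133, 124, 116), (114, 110, 104)]
176 [(216, 162, 109), (219, 164, 112), (218, 164, 108), (223, 168, 113), (223, 1
[... 374 characters left out ...]
3)]
184 [(224, 172, 115), (218, 161, 108), (160, 145, 132), (149, 141, 132), (141, 135, 125), (179, 170, 154), (208, 195, 172), (141, 125, 112), (133, 84, 55), (130, 85, 57), (181, 152, 123), (37, 38, 38), (44, 40, 42), (47, 44, 47)]
188 [(213, 176, 141), (207, 196, 174), (142, 133, 123), (129, 121, 113), (129, 121, 112), (159, 149, 141), (148, 139, 133), (147, 140, 132), (141, 91, 57), (136, 87, 56), (132, 79, 51), (196, 183, 154), (211, 192, 163), (112, 104, 91)]
192 [(205, 191, 172), (208, 195, 175), (141, 135, 123), (132, 125, 117), (129, 122, 116), (133, 127, 117), (131, 125, 119), (73, 70, 65), (143, 88, 54), (139, 89, 59), (143, 88, 58), (202, 180, 154), (73, 71, 70), (155, 140, 119)]
```

The wedge's tip hit the front of the fence (x ≈ -20 mm, a few mm too far toward +y) and slid back about 30 mm in the grip. I'll set it on the bench in front of the cradle, regrip near the tail, and re-aim.

Request:
{"fn": "shift_gripper", "kwargs": {
  "offsets": "-0.03,0,0,0,0,0 | -0.03,0,0,0,0,0 | -0.003,0,0.01,0,0,0 | 0,0,0.014,0,0,0 | 0,0,0.008,0,0,0 | 0,0,0.003,0,0,0 | 0,0,0.002,0,0,0 | 0,0,0,0,0,0"
}}

```text
time: 5.33
tool_pos: [0.4535, -0.0639, 0.1865]
tool_rot: [3.141, -0.0, -0.085]
contact_force: [0.3, -0.3, -1.1]
opening: 0.0415
grip_force: 39.9
```

```bash
python3 -c "
from g import *
to(cr(-.215,-.073),.1845,CY)"
```

```text
goal [ 0.4236 -0.0635  0.1845 -0.085 ] turn rz -0.0002 then d [-0.0299  0.0021  0.002 ]
```

Request:
{"fn": "shift_gripper", "kwargs": {
  "offsets": "0,0,0.0015,0,0,0 | 0,0,0,0,0,0"
}}

```text
time: 5.5
tool_pos: [0.4536, -0.0641, 0.1857]
tool_rot: [3.141, -0.002, -0.085]
contact_force: [-0.2, -1.1, 3.9]
opening: 0.0419
grip_force: 40.0
```

Request:
{"fn": "shift_gripper", "kwargs": {
  "offsets": "0,0,0,0,0,0 | 0,0,0,0,0,0 | 0,0,0,0,0,0 | 0,0,-0.03,0,0,0 | -0.035,0,-0.03,0,0,0 | 0,0,0,0,0,0",
  "aperture": 0.07,
  "grip_force": 40
}}

```text
time: 6.0
tool_pos: [0.4192, -0.0605, 0.2452]
tool_rot: [3.141, -0.002, -0.085]
contact_force: [0.2, 1.0, -0.7]
opening: 0.0697
grip_force: 0.0
```

```bash
python3 -c "
from g import *
t=read_camera('top');s=read_camera('side')
pickle.dump((t,s),open('ts4.pkl','wb'))
crop(t,260,150,360,270,5,'pics/b1.png');crop(s,220,130,380,250,5,'pics/b2.png')
a=cv2.imread('pics/b1.png');b=cv2.imread('pics/b2.png')
cv2.imwrite('pics/d.png',cv2.resize(np.hstack([a,b]),None,fx=.61,fy=.61,interpolation=cv2.INTER_AREA))"
```

```text
(no output)
```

View pics/d.png

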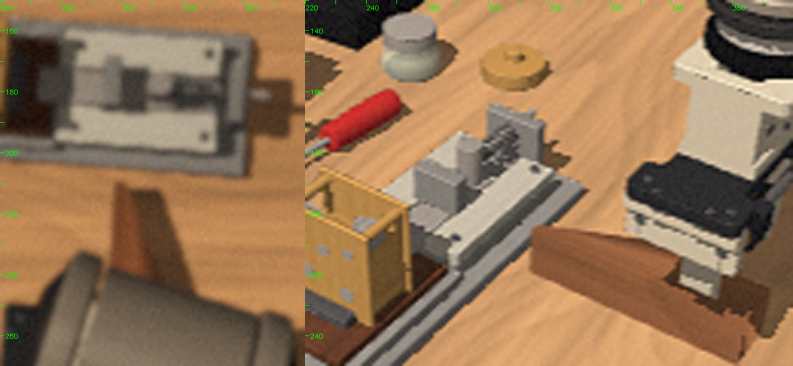

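The wedge is flat on the bench in front of the cradle: side px tip ≈(296,204), tail bottom ≈(363,249); top px tip ≈(300,211). I now measure its straight side and the fence and post edges precisely.

Run:
```python
from g import *
t,s=pickle.load(open('ts4.pkl','rb'))
def inc(p): d=p[:2]-C;c,s_=np.cos(CY),np.sin(CY);return np.round(1000*np.array([c*d[0]+s_*d[1],-s_*d[0]+c*d[1],p[2]]),1)
# side: bottom edge of straight face: per column, subpixel row of strongest dark->bright step
g=s["image"].astype(float); q=g[...,2]  # blue: wood dark, bench bright
pts=[]
for c in range(300,358,3):
    r0=218.5+(c-294.5)*30.2/68; rs=np.arange(int(r0)-6,int(r0)+7); d=np.diff(cv2.GaussianBlur(q,(1,3),0)[rs,c]);k=d.argmax()
    w=d[max(k-1,0):k+2].clip(0); pts.append((c,rs[0]+.5+(np.arange(max(k-1,0),max(k-1,0)+len(w))*w).sum()/w.sum()))
pts=np.array(pts);f=np.polyfit(*pts.T,1);print('res',np.abs(pts[:,1]-np.polyval(f,pts[:,0])).max())
for c in(296,330,362): print('straight bottom edge (side)',inc(onz(s,(c,np.polyval(f,c)),0)))
# top: wedge left edge, tip rows
R=t["image"].astype(float)
for r in range(208,226,3):
    m=R[r,:,0]/R[r,:,1]; print(r,np.round(m[294:310],2), R[r,294:310,0].astype(int))
for r in(170,172,174,176,178,180): print(r,R[r,292:314].mean(1).astype(int))
for n,P in(('face',(0,-.05,.066)),('post',(0,-.07,.069)),('postfoot',(0,-.07,.036)),('facefoot',(0,-.05,.036))): print(n,proj(t,[*cr(*P[:2]),P[2]]))
```

```text
res 0.39948822338251944
straight bottom edge (side) [-83.7 -48.5   0. ]
straight bottom edge (side) [-172.   -48.9    0. ]
straight bottom edge (side) [-248.5  -49.3    0. ]
208 [1.42 1.45 1.42 1.45 1.41 1.41 1.45 1.42 1.41 1.41 1.41 1.42 1.41 1.38
 1.42 1.43] [176 175 178 175 174 173 174 177 183 182 185 177 179 180 175 173]
211 [1.4  1.4  1.4  1.52 1.64 1.67 1.68 1.59 1.51 1.44 1.44 1.42 1.45 1.47
 1.45 1.41] [179 178 172 144 121 112 116 132 143 150 151 148 149 148 148 149]
214 [1.42 1.46 1.48 1.51 1.65 1.76 1.73 1.68 1.67 1.58 1.46 1.45 1.51 1.44
 1.52 1.48] [176 172 166 139 119 111 116 116 110  90  76  74  74  78  73  71]
217 [1.43 1.39 1.45 1.58 1.66 1.77 1.74 1.69 1.78 1.67 1.58 1.61 1.45 1.4
 1.45 1.43] [181 178 158 131 116 115 115 120 119 107 101  82  90  84  84  86]
220 [1.42 1.4  1.44 1.56 1.75 1.71 1.83 1.75 1.66 1.72 1.72 1.59 1.58 1.45
 1.48 1.44] [193 186 163 128 110 113 119 124 123 117 110  97  84  84  83  85]
223 [1.39 1.41 1.47 1.63 1.8  1.71 1.71 1.8  1.85 1.75 1.76 1.67 1.59 1.38
 1.41 1.47] [194 185 163 129 117 120 120 117 124 124 120 105  94  88  93  91]
170 [154 149 132 117 113 110 114 114 135 156 155 159 153 156 154 158 158 163
 159 164 161 162]
172 [119 117 106 116 113 109 106  94  89  89  93  92  91  97  93 100 116 141
 156 164 157 156]
174 [120 116 113 115 109 109 101  83  65  61  58  58  57  56  54  65  83 108
 127 132 133 131]
176 [127 126 117 112 113 109 109  89  61  63  58  58  60  52  63  71  95 118
 127 126 127 122]
178 [127 122 120 118 111 111 103  85  62  60  58  57  58  58  59  79 102 121
 124 131 130 127]
180 [126 129 120 118 111 106 100  83  63  59  61  62  53  60  59  72  88  98
 101 103 112 107]
face [300.3455611  176.68875563]
post [308.72742802 177.00264016]
postfoot [307.9836089  179.84361693]
facefoot [299.90511878 179.27938724]
```

Request:
{"fn": "shift_gripper", "kwargs": {
  "offsets": "0,0,0.03,0,0,0 | 0,0,0.0295,0,0,0 | 0,0,0,0,0,0"
}}

```text
time: 6.35
tool_pos: [0.4223, -0.0614, 0.1793]
tool_rot: [-3.141, 0.001, -0.086]
contact_force: [-0.4, -0.5, 0.5]
opening: 0.07
grip_force: 0.0
```

Request:
{"fn": "shift_gripper", "kwargs": {
  "offsets": "0,0,0,0,0,0 | 0,0,0,0,0,0 | 0,0,0,0,0,0 | 0,0,0,0,0,0 | 0,0,0,0,0,0",
  "aperture": 0.03,
  "grip_force": 50
}}

```text
time: 6.77
tool_pos: [0.4217, -0.0611, 0.1829]
tool_rot: [3.141, -0.001, -0.085]
contact_force: [-0.2, 0.5, -0.9]
opening: 0.042
grip_force: 50.0
```

Request:
{"fn": "shift_gripper", "kwargs": {
  "offsets": "0,0,-0.02,0,0,0 | 0,0.002,-0.018,0,0,0 | 0,0.003,0,0,0,0 | 0,0,0,0,0,0"
}}

```text
time: 7.1
tool_pos: [0.4213, -0.0665, 0.2213]
tool_rot: [3.141, -0.003, -0.086]
contact_force: [-0.8, -0.4, -2.3]
opening: 0.0417
grip_force: 50.0
```

```bash
python3 -c "
from g import *
to(cr(-.178,-.076),.1857+.038,CY)"
```

```text
goal [ 0.4602 -0.0696  0.2237 -0.085 ] turn rz -0.0006 then d [ 0.039  -0.0002 -0.0024]
```

Request:
{"fn": "shift_gripper", "kwargs": {
  "offsets": "0.013,0,-0.001,0,0,0 | 0.013,0,0,0,0,0 | 0.013,0,0,0,0,0 | 0.008,0,0,0,0,0 | 0.008,0,0,0,0,0 | 0.007,0,0,0,0,0 | 0.007,0,0,0,0,0 | 0,0,0,0,0,0"
}}

```text
time: 7.77
tool_pos: [0.4909, -0.0722, 0.2215]
tool_rot: [3.141, -0.001, -0.085]
contact_force: [-1.2, -0.5, -2.5]
opening: 0.0419
grip_force: 50.0
```

```bash
python3 -c "
from g import *
to(cr(-.043,-.076),.1829+.039,CY)
s=read_camera('side');t=read_camera('top');pickle.dump((t,s),open('ts5.pkl','wb'))
for r in(176,180,184,188,192): print(r,[tuple(int(v) for v in s['image'][r,c]) for c in range(250,290,3)])
"
```

```text
goal [ 0.5947 -0.0811  0.2219 -0.085 ] turn rz -0.0004 then d [ 0.1042  0.     -0.0004]
176 [(210, 153, 102), (219, 162, 110), (219, 165, 110), (225, 171, 117), (222, 167, 112), (189, 150, 110), (204, 192, 173), (163, 150, 139), (161, 151, 140), (159, 151, 141), (74, 73, 71), (90, 84, 80), (78, 76, 75), (116, 111, 105)]
180 [(209, 156, 106), (223, 167, 112), (221, 166, 111), (212, 155, 102), (204, 195, 174), (203, 190, 170), (206, 195, 176), (132, 85, 51), (141, 90, 60), (142, 88, 58), (150, 96, 60), (155, 97, 61), (145, 91, 58), (128, 81, 51)]
184 [(225, 172, 117), (213, 157, 105), (163, 148, 134), (148, 140, 132), (147, 139, 132), (182, 173, 154), (208, 195, 172), (125, 79, 49), (127, 82, 52), (132, 85, 56), (140, 89, 59), (144, 91, 58), (146, 94, 62), (149, 97, 61)]
188 [(209, 176, 142), (207, 194, 174), (144, 135, 127), (131, 125, 117), (129, 124, 115), (160, 151, 143), (150, 142, 132), (145, 140, 133), (141, 89, 58), (135, 87, 55), (131, 83, 53), (126, 80, 50), (139, 89, 58), (141, 91, 55)]
192 [(205, 192, 171), (208, 196, 174), (135, 130, 120), (131, 124, 117), (130, 124, 116), (131, 123, 116), (136, 129, 120), (74, 71, 69), (72, 40, 24), (140, 88, 56), (142, 89, 56), (141, 92, 60), (137, 86, 54), (133, 82, 52)]
```

The tip now passes behind the fence's face with no force. Continuing.

Request:
{"fn": "shift_gripper", "kwargs": {
  "offsets": "0.007,0,0,0,0,0 | 0.007,0,0,0,0,0 | 0.007,0,0,0,0,0 | 0.007,0,0,0,0,0 | 0,0,0,0,0,0"
}}

```text
time: 8.28
tool_pos: [0.5188, -0.0742, 0.2214]
tool_rot: [-3.141, -0.0, -0.085]
contact_force: [0.3, 2.3, -2.1]
opening: 0.0417
grip_force: 50.0
```

Request:
{"fn": "shift_gripper", "kwargs": {
  "offsets": "0.007,0,0,0,0,0 | 0.007,0,0,0,0,0 | 0.007,0,0,0,0,0 | 0,0,0,0,0,0"
}}

```text
time: 8.62
tool_pos: [0.5396, -0.076, 0.2214]
tool_rot: [-3.141, -0.0, -0.085]
contact_force: [0.3, 2.7, -2.9]
opening: 0.0418
grip_force: 50.0
```

```bash
python3 -c "
from g import *
to(cr(-.043,-.076),.1829+.039,CY)
s=read_camera('side')
for r in(170,176,180,184): print(r,[tuple(int(v) for v in s['image'][r,c]) for c in range(250,290,3)])
"
```

```text
goal [ 0.5947 -0.0811  0.2219 -0.085 ] turn rz -0.0002 then d [ 0.0553  0.0004 -0.0005]
170 [(209, 154, 104), (214, 161, 109), (215, 160, 107), (220, 164, 112), (225, 168, 114), (220, 164, 112), (225, 170, 113), (211, 156, 107), (210, 155, 106), (217, 163, 107), (94, 86, 78), (137, 131, 121), (65, 63, 61), (48, 45, 49)]
176 [(215, 159, 108), (146, 99, 67), (134, 87, 59), (137, 88, 57), (138, 86, 57), (147, 94, 59), (145, 90, 57), (155, 98, 59), (48, 45, 49), (44, 45, 46), (44, 41, 42), (41, 42, 44), (45, 44, 41), (48, 47, 46)]
180 [(212, 161, 109), (164, 113, 75), (135, 87, 56), (133, 84, 54), (129, 83, 51), (129, 78, 50), (142, 90, 56), (166, 125, 94), (36, 34, 37), (42, 40, 43), (36, 34, 36), (44, 43, 43), (45, 44, 45), (44, 41, 43)]
184 [(225, 171, 116), (159, 107, 69), (154, 142, 131), (148, 139, 130), (144, 140, 132), (139, 106, 88), (132, 81, 44), (128, 76, 46), (167, 147, 121), (208, 192, 162), (157, 144, 124), (36, 34, 34), (38, 35, 40), (51, 44, 47)]
```

Request:
{"fn": "shift_gripper", "kwargs": {
  "offsets": "0.007,0,0,0,0,0 | 0.007,0,0,0,0,0 | 0.007,0,0,0,0,0 | 0.007,0,0,0,0,0 | 0,0,0,0,0,0"
}}

```text
time: 9.08
tool_pos: [0.5669, -0.0782, 0.2212]
tool_rot: [-3.141, 0.001, -0.085]
contact_force: [-0.8, 4.4, -2.1]
opening: 0.0419
grip_force: 50.0
```

Request:
{"fn": "shift_gripper", "kwargs": {
  "offsets": "0.007,0,0,0,0,0 | 0.007,0,0,0,0,0 | 0.007,0,0,0,0,0 | 0.004,-0.001,0,0,0,0 | 0,-0.001,0,0,0,0 | 0,0,0,0,0,0"
}}

```text
time: 9.58
tool_pos: [0.5921, -0.0782, 0.2216]
tool_rot: [-3.141, -0.002, -0.085]
contact_force: [2.5, 5.1, -3.9]
opening: 0.0419
grip_force: 50.0
```

```bash
python3 -c "
from g import *
to(cr(-.045,-.076),.1829+.036,CY)
"
```

```text
goal [ 0.5927 -0.0809  0.2189 -0.085 ] turn rz -0.0003 then d [0.0008 0.0026 0.0027]
```

Force is only the ~5 N from the spring, so the catch is open. Now lower gently until it touches and shift to the fence.

Request:
{"fn": "shift_gripper", "kwargs": {
  "offsets": "0,0,0.001,0,0,0 | 0,-0.001,0.001,0,0,0 | 0,-0.001,0.0005,0,0,0 | 0,0,0,0,0,0 | 0,0,0,0,0,0"
}}

```text
time: 10.0
tool_pos: [0.5922, -0.0766, 0.2196]
tool_rot: [3.141, -0.002, -0.085]
contact_force: [2.5, 3.7, 0.9]
opening: 0.0415
grip_force: 50.0
```

```bash
python3 -c "
from g import *
to(cr(-.045,-.076),.1829+.036,CY)"
```

```text
goal [ 0.5927 -0.0809  0.2189 -0.085 ] turn rz -0.0003 then d [0.0009 0.0042 0.0007]
```

Request:
{"fn": "shift_gripper", "kwargs": {
  "offsets": "0,0,0,0,0,0 | 0,0,0,0,0,0 | 0,0,0,0,0,0 | 0,0,0,0,0,0 | 0,0,-0.02,0,0,0 | 0,0,-0.03,0,0,0 | 0,0,-0.04,0,0,0 | -0.03,0,-0.02,0,0,0",
  "aperture": 0.064
}}

```text
time: 10.67
tool_pos: [0.5653, -0.0753, 0.3334]
tool_rot: [3.14, -0.01, -0.086]
contact_force: [-0.4, -0.7, 2.0]
opening: 0.0642
grip_force: 0.0
```

Request:
{"fn": "shift_gripper", "kwargs": {
  "offsets": "-0.04,0,0,0,0,0 | -0.04,0,0,0,0,0 | -0.03,0,0,0,0,0 | 0,0,0,0,0,0"
}}

```text
time: 11.0
tool_pos: [0.4473, -0.0639, 0.3288]
tool_rot: [-3.141, 0.006, -0.086]
contact_force: [-0.2, 0.8, -0.2]
opening: 0.0641
grip_force: 0.0
```

```bash
python3 -c "
from g import *
t=read_camera('top');s=read_camera('side')
pickle.dump((t,s),open('ts6.pkl','wb'))
crop(t,215,140,350,260,5,'pics/b1.png');crop(s,190,130,340,250,5,'pics/b2.png')
a=cv2.imread('pics/b1.png');b=cv2.imread('pics/b2.png')
cv2.imwrite('pics/e.png',cv2.resize(np.hstack([a,b]),None,fx=.56,fy=.56,interpolation=cv2.INTER_AREA))
to(cr(0,.063),.231,CY)
R=t['image'].astype(float)
"
```

```text
goal [ 0.6493  0.0538  0.231  -0.085 ] turn rz -0.0011 then d [ 0.1867 -0.1351  0.0988]
```

View pics/e.png

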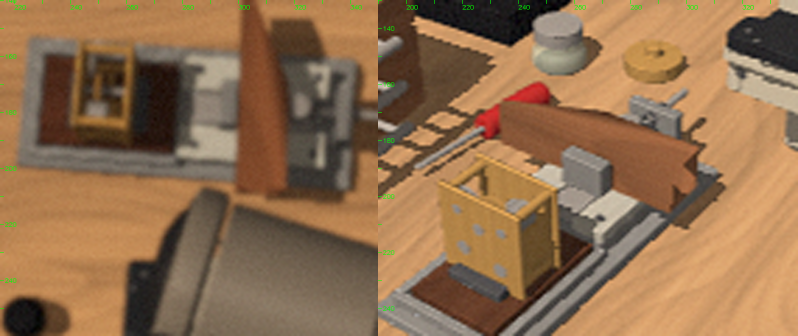

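The wedge sits between fence and post: top px tail ≈(299–317,208), tip beyond the cradle's far side, straight side along the fence. The tongue no longer overlaps the seatboard. I check the wedge's tail position and refine the stand by fitting lines to its edges.

Run:
```python
from g import *
t,s=pickle.load(open('ts6.pkl','rb'));t0=pickle.load(open('top0.pkl','rb'));s0=pickle.load(open('side0.pkl','rb'))
def inc(p): d=p[:2]-C;c,s_=np.cos(CY),np.sin(CY);return np.round(1000*np.array([c*d[0]+s_*d[1],-s_*d[0]+c*d[1],p[2]]),1)
R=t["image"].astype(float)
print('tail R/G down col 305..311',[np.round(R[202:214,c,0]/R[202:214,c,1],2).tolist() for c in(304,309)])
for r in(207,208,209,210): print(r,inc(onz(t,(306,r),.076)),inc(onz(t,(306,r),.036)))
for n,i in(('before',t0),('after',t)): print(n,'tongue row',i["image"][179,268:286].mean(1).astype(int))
P=cr(0,.007);print('tongue px',proj(t,[*cr(0,.0),.03]),proj(t,[*cr(0,.014),.03]))
def edge(c,a,b,off,sgn):
    # fit line to strongest gradient across segment a-b ; sgn: dark lies on +normal
    g=cv2.GaussianBlur(c["image"].astype(np.float32).mean(2),(0,0),.8);a,b=np.array(a,float),np.array(b,float);u=(b-a)/np.linalg.norm(b-a);n=np.array([-u[1],u[0]])*sgn
    k=np.arange(-off,off+.1,.25);pts=[]
    for f in np.linspace(.12,.88,30):
        q=a+(b-a)*f+np.outer(k,n);v=cv2.remap(g,q[:,0].astype(np.float32)[None],q[:,1].astype(np.float32)[None],1)[0]
        pts.append(q[np.diff(v).argmin()]+n*.125)
    vx,vy,x,y=cv2.fitLine(np.array(pts,np.float32),cv2.DIST_HUBER,0,.01,.01).ravel();return np.cross([x,y,1],[x+vx,y+vy,1])
X=lambda l,m:(lambda p:p[:2]/p[2])(np.cross(l,m))
lr=edge(t0,(166.3,221.3),(176.3,272),3,-1);lb=edge(t0,(176.3,272),(118,285.5),3,-1)
ct=X(lr,lb);sr=edge(s0,(283.9,339),(261,412),3,-1);su=edge(s0,(221,321),(283,338.5),3,-1);cs=X(sr,su)
print('corner px',ct,cs,'tri',tri(t0,ct,s0,cs))
def ln(c,l,cor,other):
    p=onz(c,cor,.03)[:2];q=onz(c,X(l,np.cross([*other,1],[*(np.array(other)+[l[0],l[1]]),1])),.03)[:2];return q-p
e=ln(t0,lr,ct,(166.3,221.3));print('top -y edge yaw',np.arctan2(e[1],e[0]),np.linalg.norm(e))
e=ln(t0,lb,ct,(110,286.5));print('top -x edge yaw',np.arctan2(-e[0],e[1]),np.linalg.norm(e))
e=ln(s0,su,cs,(208,319));print('side -y edge yaw',np.arctan2(e[1],e[0]),np.linalg.norm(e))
e=ln(s0,sr,cs,(261,412));print('side -x edge yaw',np.arctan2(-e[0],e[1]),np.linalg.norm(e))
for w in(.21,.22,.23):
    for c,p in((t0,ct),(s0,cs)):
        q=onz(c,p,.03)[:2];print(w,q+[.065*np.cos(w)-.085*np.sin(w),.065*np.sin(w)+.085*np.cos(w)])
```

```text
tail R/G down col 305..311 [[1.81, 1.85, 1.74, 1.76, 1.76, 1.69, 1.69, 1.51, 1.4, 1.41, 1.41, 1.42], [1.8, 1.76, 1.71, 1.74, 1.72, 1.74, 1.7, 1.55, 1.49, 1.45, 1.39, 1.41]]
207 [-73.9 -67.9  76. ] [-68.  -69.5  36. ]
208 [-76.3 -68.1  76. ] [-70.5 -69.7  36. ]
209 [-78.7 -68.2  76. ] [-72.9 -69.8  36. ]
210 [-81.  -68.4  76. ] [-75.4 -70.   36. ]
before tongue row [ 16  19  16  35  46  53  54  58  57  53  54  56  54  56  54  70  96 113]
after tongue row [ 24  24  28  23  20  20  24  18  26  31  43  52  52  58  64  73 106 126]
tongue px [279.76092137 178.37871037] [274.15056645 177.98674187]
corner px [175.91402278 270.24420458] [283.36973225 339.12571085] tri (array([0.42066009, 0.24557911, 0.02848972]), np.float64(6.1190888522577e-05))
top -y edge yaw 0.23037350357377695 0.12247622069380974
top -x edge yaw 0.22594619054949286 0.16286693785172301
side -y edge yaw 0.23362827752040677 0.13057161295792927
side -x edge yaw 0.23029868708333795 0.1173601512944022
0.21 [0.46648455 0.34186939]
0.21 [0.46608845 0.34311574]
0.22 [0.46551545 0.34232308]
0.22 [0.46511935 0.34356942]
0.23 [0.46454186 0.34276705]
0.23 [0.46414576 0.3440134 ]
```

Wedge tail at x ≈ -78 mm (expected -79). The stand is at (0.4643, 0.3434), yaw 0.230, top 28.5 mm, consistent in both views. Now the movement.

Request:
{"fn": "shift_gripper", "kwargs": {
  "offsets": "0.0311,-0.0225,0.003,0,0,0 | 0.0311,-0.0225,0.003,0,0,0 | 0.0311,-0.0225,0.003,0,0,0 | 0.0311,-0.0225,0.003,0,0,0 | 0.0311,-0.0225,0.003,0,0,0 | 0.0311,-0.0225,0.003,0,0,0 | 0,0,0,0,0,0 | 0,0,0,0,0,0",
  "aperture": 0.076
}}

```text
time: 11.77
tool_pos: [0.6517, 0.055, 0.309]
tool_rot: [3.141, 0.001, -0.083]
contact_force: [-0.4, -0.2, 0.5]
opening: 0.0758
grip_force: 0.0
```

```bash
python3 -c "
from g import *
to(cr(0,.063),.231,CY)"
```

```text
goal [ 0.6493  0.0538  0.231  -0.085 ] turn rz 0.0015 then d [-0.0022  0.0014  0.078 ]
```

Request:
{"fn": "shift_gripper", "kwargs": {
  "offsets": "-0.002,0.001,0.02,0,0,0.0015 | 0,0,0.025,0,0,0 | 0,0,0.022,0,0,0 | 0,0,0.011,0,0,0 | 0,0,0,0,0,0 | 0,0,0,0,0,0"
}}

```text
time: 12.27
tool_pos: [0.6478, 0.0525, 0.2335]
tool_rot: [3.141, 0.0, -0.088]
contact_force: [0.9, -0.1, 0.9]
opening: 0.0761
grip_force: 0.0
```

Request:
{"fn": "shift_gripper", "kwargs": {
  "offsets": "0,0,0,0,0,0 | 0,0,0,0,0,0 | 0,0,0,0,0,0 | 0,0,0,0,0,0 | 0,0,0,0,0,0 | 0,0,0,0,0,0",
  "aperture": 0.035,
  "grip_force": 35
}}

```text
time: 12.77
tool_pos: [0.648, 0.0537, 0.2341]
tool_rot: [-3.14, -0.002, -0.087]
contact_force: [-0.1, 4.9, 4.4]
opening: 0.0456
grip_force: 35.0
```

```bash
python3 -c "
from g import *
to(cr(0,.063),.231,CY)"
```

```text
goal [ 0.6493  0.0538  0.231  -0.085 ] turn rz -0.0017 then d [ 0.0014 -0.0002  0.0031]
```

Request:
{"fn": "shift_gripper", "kwargs": {
  "offsets": "0,0,-0.004,0,0,0 | 0,0,-0.006,0,0,0 | 0,0,0,0,0,0"
}}

```text
time: 13.02
tool_pos: [0.6477, 0.0528, 0.2434]
tool_rot: [3.141, 0.0, -0.087]
contact_force: [1.4, -0.4, -5.4]
opening: 0.0461
grip_force: 35.0
```

Request:
{"fn": "shift_gripper", "kwargs": {
  "offsets": "0,0,-0.015,0,0,0 | 0,0,-0.025,0,0,0 | 0,0,-0.035,0,0,0 | 0,0,-0.035,0,0,0 | 0,0,0,0,0,0"
}}

```text
time: 13.43
tool_pos: [0.6489, 0.0528, 0.3609]
tool_rot: [-3.141, -0.013, -0.087]
contact_force: [2.8, 0.0, -3.8]
opening: 0.046
grip_force: 35.0
```

```bash
python3 -c "
from g import *
to(np.array([.4643,.3434]),.35,.230)"
```

```text
goal [0.4643 0.3434 0.35   0.23  ] turn rz -0.317 then d [-0.1135 -0.3251  0.0109]
```

Request:
{"fn": "shift_gripper", "kwargs": {
  "offsets": "0,0,0,0,0,-0.1057 | 0,0,0,0,0,-0.1057 | 0,0,0,0,0,-0.1057 | -0.006,-0.018,0,0,0,0 | -0.0126,-0.0361,0.001,0,0,0 | -0.0126,-0.0361,0.001,0,0,0 | -0.0126,-0.0361,0.001,0,0,0 | -0.0126,-0.0361,0.001,0,0,0"
}}

```text
time: 14.1
tool_pos: [0.5544, 0.199, 0.3473]
tool_rot: [3.141, 0.003, 0.229]
contact_force: [0.3, 1.1, -6.8]
opening: 0.0464
grip_force: 35.0
```

Request:
{"fn": "shift_gripper", "kwargs": {
  "offsets": "-0.0126,-0.0361,0.001,0,0,0 | -0.0126,-0.0361,0.001,0,0,0 | -0.0126,-0.0361,0.001,0,0,0 | -0.008,-0.025,0.001,0,0,0 | 0,0,0,0,0,0 | 0,0,0,0,0,0"
}}

```text
time: 14.6
tool_pos: [0.4796, 0.3186, 0.3437]
tool_rot: [3.141, 0.002, 0.233]
contact_force: [0.2, -0.5, -6.6]
opening: 0.0459
grip_force: 35.0
```

```bash
python3 -c "
from g import *
to(np.array([.4643,.3434]),.30,.230)"
```

```text
goal [0.4643 0.3434 0.3    0.23  ] turn rz 0.0033 then d [-0.0093 -0.0277  0.0437]
```

Request:
{"fn": "shift_gripper", "kwargs": {
  "offsets": "-0.005,-0.014,0.015,0,0,0.003 | -0.0055,-0.0137,0.025,0,0,0 | 0,0,0.025,0,0,0 | 0,0,0.011,0,0,0 | 0,0,0.006,0,0,0 | 0,0,0,0,0,0 | 0,0,0,0,0,0"
}}

```text
time: 15.18
tool_pos: [0.4652, 0.3416, 0.2637]
tool_rot: [3.142, -0.001, 0.226]
contact_force: [0.5, 0.8, -6.2]
opening: 0.046
grip_force: 35.0
```

```bash
python3 -c "
from g import *
to(np.array([.4643,.3434])-.0015*np.array([np.cos(.23),np.sin(.23)]),.252,.230)
s=read_camera('side');pickle.dump(s,open('s7.pkl','wb'))
hsv=cv2.cvtColor(s['image'],cv2.COLOR_RGB2HSV)
m=((hsv[...,0]<13)&(hsv[...,2]<110)&(hsv[...,1]>110)).astype(np.uint8);m[:230]=0;m[:,:120]=0;m[:,330:]=0
m=cv2.morphologyEx(m,cv2.MORPH_OPEN,np.ones((3,3)))
for k in cv2.findContours(m,0,2)[0]:
    if cv2.contourArea(k)>60: print(cv2.contourArea(k),cv2.approxPolyDP(cv2.convexHull(k),3,True)[:,0].tolist())
w=.23;c=np.array([.4643,.3434])
for x in(-.04,.04):
  for y in(-.06,.06):
    p=c+[x*np.cos(w)-y*np.sin(w),x*np.sin(w)+y*np.cos(w)];print('exp board',x,y,proj(s,[*p,.040]),proj(s,[*p,.054]))
"
```

```text
goal [0.4628 0.3431 0.252  0.23  ] turn rz -0.004 then d [-0.002  -0.002   0.0117]
74.0 [[234, 417], [213, 411], [228, 404]]
101.0 [[183, 392], [210, 411], [180, 402]]
124.0 [[259, 337], [258, 355], [249, 364], [252, 339]]
exp board -0.04 -0.06 [263.47781721 344.53922804] [263.3416749  339.44813584]
exp board -0.04 0.06 [234.18644928 422.2093673 ] [233.51888502 417.59238845]
exp board 0.04 -0.06 [215.80676621 331.05991279] [214.98810864 325.91574387]
exp board 0.04 0.06 [179.66453716 404.06366595] [178.10334882 399.29116683]
```

The board's near corner sits where expected (234,417 against 233.5,417.6). Lowering gently.

Request:
{"fn": "shift_gripper", "kwargs": {
  "offsets": "-0.001,-0.001,0.004,0,0,-0.004 | -0.001,-0.001,0.003,0,0,0 | 0,0,0.002,0,0,0 | 0,0,0,0,0,0"
}}

```text
time: 15.57
tool_pos: [0.4616, 0.3436, 0.2538]
tool_rot: [3.141, 0.001, 0.231]
contact_force: [-0.6, -0.2, -6.8]
opening: 0.0457
grip_force: 35.0
```

Request:
{"fn": "shift_gripper", "kwargs": {
  "offsets": "0,0,0.001,0,0,0 | 0,0,0.001,0,0,0 | 0,0,0,0,0,0"
}}

```text
time: 15.82
tool_pos: [0.4619, 0.3437, 0.2522]
tool_rot: [-3.142, -0.0, 0.231]
contact_force: [0.2, 0.8, -5.8]
opening: 0.0459
grip_force: 35.0
```

Request:
{"fn": "shift_gripper", "kwargs": {
  "offsets": "0,0,0.0007,0,0,0 | 0,0,0,0,0,0"
}}

```text
time: 15.98
tool_pos: [0.4618, 0.3437, 0.2521]
tool_rot: [-3.141, -0.001, 0.231]
contact_force: [-2.0, -2.0, 1.0]
opening: 0.0458
grip_force: 35.0
```

Request:
{"fn": "shift_gripper", "kwargs": {
  "offsets": "0,0,0.0007,0,0,0 | 0,0,0,0,0,0"
}}

```text
time: 16.15
tool_pos: [0.4618, 0.3436, 0.2521]
tool_rot: [-3.141, -0.001, 0.231]
contact_force: [-2.8, -3.5, 6.8]
opening: 0.0456
grip_force: 35.0
```

It has touched down. Ease off, release and withdraw.

Request:
{"fn": "shift_gripper", "kwargs": {
  "offsets": "0,0,-0.0007,0,0,0 | 0,0,0,0,0,0"
}}

```text
time: 16.32
tool_pos: [0.4619, 0.3437, 0.2521]
tool_rot: [-3.141, -0.001, 0.231]
contact_force: [-2.9, -2.9, 4.8]
opening: 0.0464
grip_force: 35.0
```

Request:
{"fn": "shift_gripper", "kwargs": {
  "offsets": "0,0,0,0,0,0 | 0,0,0,0,0,0 | 0,0,0,0,0,0 | 0,0,0,0,0,0 | 0,0,-0.01,0,0,0 | 0,0,-0.03,0,0,0 | 0,0,-0.04,0,0,0 | 0,0,-0.03,0,0,0",
  "aperture": 0.076
}}

```text
time: 16.98
tool_pos: [0.4619, 0.3437, 0.3645]
tool_rot: [-3.141, -0.002, 0.231]
contact_force: [0.3, 0.9, -0.3]
opening: 0.0762
grip_force: 0.0
```

Request:
{"fn": "shift_gripper", "kwargs": {
  "offsets": "-0.015,0.03,-0.01,0,0,0 | -0.015,0.035,0,0,0,0 | -0.015,0.035,0,0,0,0 | -0.015,0.035,0,0,0,0 | -0.015,0.035,0,0,0,0 | -0.015,0.035,0,0,0,0 | 0,0.035,0,0,0,0 | 0,0.0,0,0,0,0"
}}

```text
time: 17.65
tool_pos: [0.4298, 0.0851, 0.3725]
tool_rot: [3.139, -0.002, 0.226]
contact_force: [0.6, 0.2, 0.3]
opening: 0.076
grip_force: 0.0
```

Run:
```python
from g import *
t=read_camera('top');s=read_camera('side');pickle.dump((t,s),open('ts8.pkl','wb'))
t6,_=pickle.load(open('ts6.pkl','rb'))
print(robot.observe()['tool_pos'])
h=cv2.cvtColor(t['image'],cv2.COLOR_RGB2HSV)
m=((h[...,2]<95)&(h[...,1]>120)&(h[...,0]<11)).astype(np.uint8);m2=np.zeros_like(m);m2[215:295,95:185]=m[215:295,95:185]
m2=cv2.morphologyEx(m2,cv2.MORPH_OPEN,np.ones((2,2)))
pts=np.argwhere(m2)[:,::-1].astype(np.float32);r=cv2.minAreaRect(pts);b=cv2.boxPoints(r);print(len(pts),np.round(b,1).tolist())
q=[onz(t,p,.044)[:2] for p in b];print('board',np.round(q,3).tolist(),np.mean(q,0),[round(np.linalg.norm(q[i]-q[i-1]),3) for i in range(4)])
w=.23;c=np.array([.4643,.3434])
print('expected px',[np.round(proj(t,[*(c+[x*np.cos(w)-y*np.sin(w),x*np.sin(w)+y*np.cos(w)]),.044]),1).tolist() for x in(-.04,.04) for y in(-.06,.06)])
# changes around wedge, block, loupe
t0=pickle.load(open('top0.pkl','rb'))
for n,ref,(x0,y0,x1,y1) in(('wedge',t6,(285,130,330,195)),('block',t0,(412,210,455,290)),('loupe',t0,(212,243,242,265))):
    d=np.abs(t['image'][y0:y1,x0:x1].astype(int)-ref['image'][y0:y1,x0:x1]).max(2);print(n,'changed frac',(d>40).mean())
```

```text
[0.42946821 0.08848802 0.37220185]
70 [[114.5, 273.6000061035156], [149.89999389648438, 229.89999389648438], [157.89999389648438, 236.3000030517578], [122.4000015258789, 280.0]]
board [[0.414, 0.389], [0.518, 0.307], [0.502, 0.287], [0.399, 0.369]] [0.45852516 0.33783689] [np.float64(0.025), np.float64(0.132), np.float64(0.025), np.float64(0.132)]
expected px [[161.8, 262.7], [112.7, 274.8], [155.1, 230.4], [106.5, 242.3]]
wedge changed frac 0.0017094017094017094
block changed frac 0.21511627906976744
loupe changed frac 0.7621212121212121
```

Request:
{"fn": "shift_gripper", "kwargs": {
  "offsets": "0,0.035,0,0,0,0 | 0,0.035,0,0,0,0 | 0,0.035,0,0,0,0 | 0,0.035,0,0,0,0 | 0,0,0,0,0,0"
}}

```text
time: 18.17
tool_pos: [0.4629, -0.0499, 0.3717]
tool_rot: [3.139, -0.001, 0.229]
contact_force: [0.2, 1.4, -0.4]
opening: 0.0762
grip_force: 0.0
```

Run:
```python
from g import *
t=read_camera('top');s=read_camera('side');pickle.dump((t,s),open('ts9.pkl','wb'))
t6,s6=pickle.load(open('ts6.pkl','rb'));t0=pickle.load(open('top0.pkl','rb'))
for n,(x0,y0,x1,y1) in(('wedge',(285,130,330,195)),('block',(412,210,455,290)),('loupe',(212,243,242,265))):
    for ref in(t0,t6): print(n,'changed',(np.abs(t['image'][y0:y1,x0:x1].astype(int)-ref['image'][y0:y1,x0:x1]).max(2)>40).mean())
def blob(c,f,roi):
    h=cv2.cvtColor(c['image'],cv2.COLOR_RGB2HSV).astype(int);m=np.zeros(h.shape[:2],np.uint8);x0,y0,x1,y1=roi;m[y0:y1,x0:x1]=f(h)[y0:y1,x0:x1]
    return m
# movement = what changed on the stand against the first picture
d=(np.abs(t['image'].astype(int)-t0['image']).max(2)>45).astype(np.uint8);m=np.zeros_like(d);m[215:295,90:180]=d[215:295,90:180]
m=cv2.morphologyEx(cv2.morphologyEx(m,cv2.MORPH_CLOSE,np.ones((5,5))),cv2.MORPH_OPEN,np.ones((3,3)))
k=max(cv2.findContours(m,0,1)[0],key=cv2.contourArea);b=cv2.boxPoints(cv2.minAreaRect(k));print(cv2.approxPolyDP(cv2.convexHull(k),2.,True)[:,0].tolist());q=[onz(t,p,.044)[:2] for p in b]
print('box px',np.round(b,1).tolist(),'centre',np.mean(q,0),[round(np.linalg.norm(q[i]-q[i-1]),3) for i in range(4)])
w=.23;c=np.array([.4643,.3434])
print('expected',[np.round(proj(t,[*(c+[x*np.cos(w)-y*np.sin(w),x*np.sin(w)+y*np.cos(w)]),.044]),1).tolist() for x in(-.04,.04) for y in(-.06,.06)])
```

```text
wedge changed 0.4058119658119658
wedge changed 0.0010256410256410256
block changed 0.44622093023255816
block changed 0.16104651162790698
loupe changed 0.0
loupe changed 0.0
[[169, 239], [174, 266], [113, 274], [108, 250], [111, 241], [130, 234], [158, 232]]
box px [[106.5, 236.5], [170.39999389648438, 229.60000610351562], [174.60000610351562, 268.20001220703125], [110.69999694824219, 275.1000061035156]] centre [0.46452918 0.32776002] [np.float64(0.093), np.float64(0.155), np.float64(0.093), np.float64(0.153)]
expected [[161.8, 262.7], [112.7, 274.8], [155.1, 230.4], [106.5, 242.3]]
```

Run:
```python
from g import *
t,s=pickle.load(open('ts9.pkl','rb'));t0=pickle.load(open('top0.pkl','rb'));s0=pickle.load(open('side0.pkl','rb'))
for n,a,b,(x0,y0,x1,y1) in(('top',t0,t,(408,205,460,292)),('side',s0,s,(345,140,420,180))):
  for c in(a,b):
    i=c['image'][y0:y1,x0:x1].astype(float);m=((i[...,0]/i[...,1]>(1.58 if n=='top' else 1.5))).astype(np.uint8)
    m=cv2.morphologyEx(m,cv2.MORPH_OPEN,np.ones((3,3)));k=max(cv2.findContours(m,0,1)[0],key=cv2.contourArea);print(n,cv2.contourArea(k),cv2.minAreaRect(k),'mean',i.mean((0,1)).astype(int))
o=robot.observe();print(o['time'],o['opening'],o['contact_force'])
```

```text
top 1224.0 ((23.276466369628906, 44.30690383911133), (66.33963775634766, 20.959259033203125), 78.05582427978516) mean [146  98  60]
top 1089.0 ((23.42307472229004, 44.615386962890625), (66.48336791992188, 20.199962615966797), 78.69007110595703) mean [123  83  51]
side 878.0 ((38.846336364746094, 19.717071533203125), (60.34437561035156, 16.41311264038086), 12.094757080078125) mean [166 117  79]
side 277.0 ((27.2943115234375, 17.57986831665039), (36.53363800048828, 15.623861312866211), 10.784297943115234) mean [135 102  73]
18.2667 0.07599414863854084 [-0.00741165  0.92450807 -0.35151008]
```

The block's outline is unchanged in the top view; the pixel difference was only the arm's shadow. The loupe is unchanged, the wedge is holding, and the movement sits where it was aimed. Handing in.

```bash
python3 -c "
from cell import robot, read_camera
print(robot.hand_in())"
```

```text
the job is handed in; nothing more can be done
None
```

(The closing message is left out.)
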